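# Set up the cork roller for re-covering

## Task

Set the bare cork sanding roller up on the brown gluing board for re-covering. On the rear half of the board, stand the short saddle block on top of the brass packing plate at the left and the tall saddle block directly on the board at the right, and lay the roller level across the two, parallel to the rear batten, so that it rests only on its two steel journals and the cork hangs free between the saddles. Lay the wad of sanding sheets flat on the front half of the board, before the middle of the roller and parallel to it, and leave the glue bottle standing where it is.

Things in the scene. Friction and masses are not known exactly. Their poses are not given: they have to be found in the camera images.
- glue_board: Fixed dark brown film-faced plywood gluing board with pale edges, lying flat on the bench, 220 (x) x 260 (y) x 12 mm thick. Origin at the centre of its underside, top face at z = 12 mm. x points to the rear (away from the robot), y to the left. A pale wooden batten 14 mm wide along the rear edge (x = 96 to 110 mm) stands 10 mm above the top face.
- packing: Loose brass packing plate with two small dark holes, 40 x 60 x 5 mm (x, y, z), 100 g, lying flat. Origin at the centre of its underside. Its 5 mm make up the difference in height between the two saddles' seats.
- saddle_short: Shorter of two loose grey cast saddle blocks, 28 x 60 x 36 mm (x, y, z), 260 g, upright. Origin: centre of underside. U groove along x through the 28 mm thickness; -y horn 24 mm high, +y horn 36, web about 10. An 18 mm round in it has its axis 18 mm above the underside, 1 mm to -y of the origin. Grasp across the 28 mm; at y = +8 mm the pads hold web and tall horn.
- saddle_tall: Taller of the two loose grey cast saddle blocks, 28 x 56 x 42 mm (x, y, z), 260 g, upright. Origin: centre of underside. U groove along x through the 28 mm thickness; -y horn 29 mm high, +y horn 42, web about 15. An 18 mm round in it has its axis 23 mm above the underside, 2 mm to +y of the origin. Grasp across the 28 mm; at y = +8 mm the pads hold web and tall horn.
- roller: Loose sanding roller, 0.3 kg, lying on its side: brown cork sleeve 34 mm in diameter, 80 mm long, with a black slit; 3 mm steel flange, then a bright steel journal 18 mm in diameter, 50 mm long at each end; 186 mm in all, same both ways. Origin: its middle, on the axis; y along the axis (x, z turn as it rolls). Saddle centres 68 mm either side of the middle suit it best.
- sand_wad: Loose wad of folded brown-grey sanding sheets lying flat, 42 x 102 x 21 mm (x, y, z), 90 g. Origin at the centre of its underside, y along its length.
- glue_bottle: Small white glue bottle with a red nozzle, 33 mm in diameter and 88 mm tall, standing loose on the bench. Origin at the centre of its underside. Not to be moved.
Things that resemble listed ones, but are neither listed nor needed, are in the scene too. What is shaped like the saddle_short but blue is not meant.

How it is judged:
At the end, for the whole second after the job is handed in: Packing flat, rear left; short saddle upright on it (within 15 mm), tall saddle upright on the board, rear right. Roller on both saddles only, level to 1.1 deg, parallel to the batten to 8 deg, middle 58-85 mm from each. Wad flat in front, within 45 mm of centre, parallel to 11 deg. All at rest (z of packing in the frame of glue_board between 0.01 and 0.0145 m and angle between packing's own z axis and vertical below 0.04 rad and x of packing in the frame of glue_board between 0 and 0.09 m and y of packing in the frame of glue_board between 0.025 and 0.11 m and horizontal distance between saddle_short and packing below 0.015 m and z of saddle_short in the frame of packing between 0.0035 and 0.0075 m and angle between each of saddle_short, saddle_tall's own z axis and vertical below 0.07 rad and z of saddle_tall in the frame of glue_board between 0.0105 and 0.0145 m and x of saddle_tall in the frame of glue_board between 0 and 0.09 m and y of saddle_tall in the frame of glue_board between -0.115 and -0.025 m and contact force between roller and saddle_short above 0.4 N and contact force between roller and saddle_tall above 0.4 N and contact force between roller and glue_board below 0.05 N and angle between roller's own y axis and vertical between 1.5508 and 1.5908 rad and angle between the y axis of roller and the y axis of glue_board, either way round below 0.14 rad and z of roller in the frame of glue_board between 0.031 and 0.04 m and horizontal distance between roller and saddle_short between 0.058 and 0.085 m and horizontal distance between roller and saddle_tall between 0.058 and 0.085 m and z of sand_wad in the frame of glue_board between 0.01 and 0.015 m and angle between sand_wad's own z axis and vertical below 0.05 rad and x of sand_wad in the frame of glue_board between -0.1 and -0.02 m and y of sand_wad in the frame of glue_board between -0.045 and 0.045 m and angle between the y axis of sand_wad and the y axis of roller, either way round below 0.2 rad and contact force between sand_wad and roller below 0.05 N and linear speed of each of roller, saddle_short, saddle_tall, packing, sand_wad below 0.01 m/s and angular speed of roller below 0.15 rad/s); the robot touches nothing.
It fails at once if the glue bottle is knocked over or pushed more than 30 mm (angle between glue_bottle's own z axis and vertical above 0.5 rad or distance of glue_bottle from where it was at the start of the episode above 0.03 m).
It also fails if it takes over 134 s, if anything falls off the work surface, if the arm or the gripper's body presses on something with over 40 N, if the wrist force passes 120 N, or if a joint passes its speed limit or range.

## Robot

A 6-joint arm with a two-finger parallel gripper is mounted at the origin on a cart in front of the work surface, level with it; the furniture and walls round the work are solid. World frame = base frame: x ahead of the robot, y to its left, z up, the work surface at z = 0. Lengths are in m, angles in rad, forces in N, time in s.
With the tool pointing down it reaches from about 0.3 to 0.775 m from the base axis. Payload 14.6 kg.
Tool frame: the origin (TCP) lies on the mounting face of the last link; the fingertips stand 199 mm ahead of it and the grasp point (between the pads) lies 180 mm ahead of it; z points along the fingers, y is the direction in which the jaws open and shut (so a half turn about z gives the same grasp; the last joint's range is limited). The gripper opens to 94 mm and grips with 3 to 60 N. Pads are 16 mm wide; open, the fingers measure 119 mm over their backs; the gripper's body (75 mm by 177 mm) begins 78 mm behind the grasp point.
Start: joints at [1.042, 0.3, 1.521, -0, 1.321, -0.067], TCP at [0.245, 0.492, 0.405] pointing down, gripper open.
Joint ranges: [-3.03, 3.03], [-0.79, 2.21], [0.23, 2.52], [-1.04, 4.18], [0, 3.07], [-2.55, 2.55]. Speed limits (rad/s): [2.22, 2.22, 2.57, 3.14, 3.14, 3.14].

## Interface

Orientations are given as [roll, pitch, yaw] about the fixed x, y, z axes, in that order (R = Rz(yaw) Ry(pitch) Rx(roll)).
In Python, from station import sensors, vision, job gives the robot as it stands. The module is installed in compiled form; this text tells all that it offers.
- The arm moves only by the tool arm_command, never from a script. Its argument "plan" is one flat list of numbers, 5 for each row, row after row: the closure, from -1 (fully open) to 1 (shut), so that 0 is half open, then the shift along the world's x, y, z scaled (see below), then the turn about the world's z scaled (see below). A call has 1 to 20 rows; each row is the pose to reach, as a shift and turn from the pose commanded when the call began; what a row does not reach only later rows make up. The controller multiplies each number of a shift by 400 mm and each number of a turn by 120 degrees. A row lasts 1/10 s, in which the tool goes at most 50 mm and 8.59 degrees, less where a joint would pass 70% of its speed; a pose out of reach is approached as far as the arm can. A call with a number of a shift or a turn outside -1 to 1 is refused whole. A call with a gripper value outside its range is refused whole. The fingers move at their own pace and stop on an object; "newtons" is the grip in N (left out, the last holds). Time passes only in rows, so rows that repeat a pose let the fingers close. It gives the time, the measured TCP pose, the force and the opening at its end, in the units of the state.
- sensors.get_obs(): the state, without advancing time (a new reading comes with each control period).
- vision.camera(name): name is "scene" or "top" or "wrist"; returns the picture (480x640x3 uint8, blue, green, red); there is no depth.
- vision.camera_params(name): a dict with "intrinsics" (3x3 intrinsics, pixels), "rvec" (rotation vector, rad) and "tvec" (3), from world to camera coordinates, as OpenCV has them. Camera axes: x right, y down, z forward; pixel columns grow to the right and rows downward; lengths in m; the calibration is good to about 2 mm. A picture is of the moment at which its call begins: read the wrist's pose just before it. camera_params takes no time and is no camera call; for the wrist camera it gives the pose at the moment of the call.
- job.hand_in(): hands the job in, once; it reports no verdict.
Trained networks look in the newest picture that a camera, given by its name, has taken for a name from the list of things; names that differ only in an ending like _2 or _b are one class to them, and where a whole thing is asked for, a point or a joint stands for the part that bears it (a point fixed in the world has none). Each returns a list of dicts, best first, with "confidence" (0 to 1); they miss things now and then, are a little off and sometimes report something else, mostly with a low value. They report only what shows in the picture. A call takes as long as a camera call. They do not tell look-alikes from the thing itself.
- vision.search_frame(name, camera): "at" ([row, column] in pixels, amid what is visible of it).
- vision.silhouettes(name, camera): "mask" (480x640 bool, what is visible of it) and "at" ([row, column] in pixels, amid what is visible of it).
- vision.pinpoint(name, camera): "at" ([row, column] in pixels: a listed point, or the origin of a listed thing).
The state is a dict: "time_s": time; "qpos": joint angles; "joint_vel": joint speeds; "tau": joint torques, N m; "ee_pos": TCP position; "eef_rot": TCP orientation; "force": force on the tool from outside, world axes, zero at the start; "moment": the same for the moment, N m; "grip_width": finger opening in m.
Only numpy, scipy, OpenCV 4.12 (cv2) and the standard library are available. Lean on these libraries where they do the work, as an engineer would, in place of code of your own. Each camera call takes 0.05 s, during which the arm holds its last target.

## Working session

There is one attempt and no reset: what is moved stays moved. The work goes in short steps, Python scripts to look and compute and a tool call to move; the robot and the scene stay as the last step left them, time stands still between calls to the robot, and variables do not carry over. Pictures are saved under pics/ and viewed, and the job is handed in when it is done.

Besides the shell and the picture viewer there is one more tool, called after "Emit:" as name(argument=value, ...) on one line, values as JSON. arm_command: Moves the arm, as the interface text tells. Its arguments: {"type":"object","properties":{"plan":{"type":"array"},"newtons":{"type":"number"}},"required":["plan"]}

```bash
ls; mkdir -p pics; python3 - <<'E'
from station import sensors, vision, job
import cv2
print(sensors.get_obs())
for n in ["scene","top","wrist"]:
    cv2.imwrite(f"pics/{n}0.png",vision.camera(n)); print(n,vision.camera_params(n))
E
```

```text
pics
{'time_s': 0.0, 'qpos': array([ 1.04239251e+00,  3.00411847e-01,  1.52153312e+00,  1.76542633e-05,
        1.32071306e+00, -6.65950564e-02]), 'joint_vel': array([ 4.72508676e-04,  6.93715529e-04,  1.12994386e-03, -7.50915744e-05,
       -3.19763506e-04,  1.20609328e-03]), 'tau': array([-3.08123317e-04, -5.31819284e+01, -3.52724111e+01,  7.07415864e-02,
        2.44884094e-02, -6.26700739e-05]), 'ee_pos': array([0.24504452, 0.49235767, 0.40413901]), 'eef_rot': array([-3.14053078e+00, -8.79583367e-05,  2.67977947e+00]), 'force': array([-0.19441041,  0.04962149,  0.27494102]), 'moment': array([-0.02830157,  0.05813872,  0.00820121]), 'grip_width': 0.09391567170810355}
scene {'intrinsics': array([[473.87639124,   0.        , 320.47150087],
       [  0.        , 473.87639124, 234.40286228],
       [  0.        ,   0.        ,   1.        ]]), 'rvec': array([ 2.12756769, -0.61543332,  0.33098974]), 'tvec': array([-0.39060776,  0.26958233,  0.63323587])}
top {'intrinsics': array([[458.79883518,   0.        , 321.99911623],
       [  0.        , 458.79883518, 239.80930712],
       [  0.        ,   0.        ,   1.        ]]), 'rvec': array([ 2.04401819, -2.15588306,  0.2551159 ]), 'tvec': array([0.1558401 , 0.52131409, 0.76166667])}
wrist {'intrinsics': array([[412.26080358,   0.        , 318.05692399],
       [  0.        , 412.26080358, 238.6266363 ],
       [  0.        ,   0.        ,   1.        ]]), 'rvec': array([-2.48826388, -1.53863984, -0.19187808]), 'tvec': array([-0.55030674, -0.02421593,  0.38802149])}
```

View pics/scene0.png

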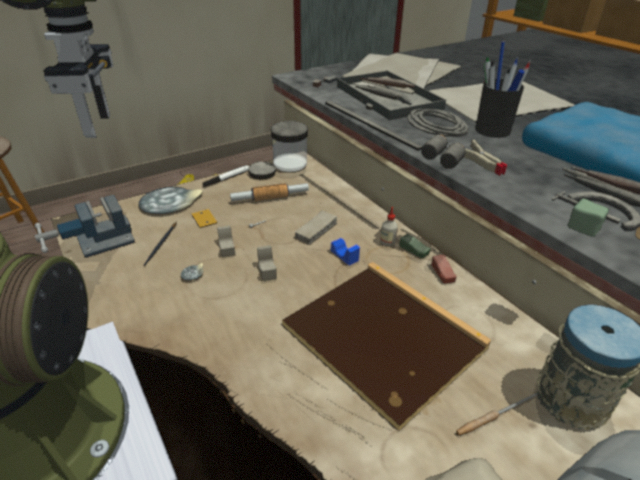

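View pics/top0.png

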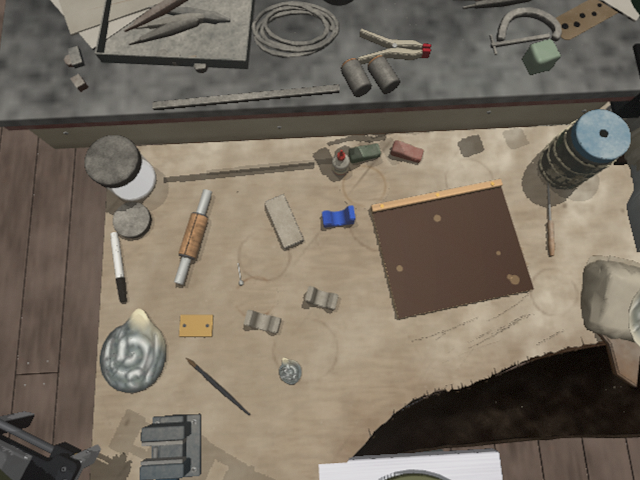

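View pics/wrist0.png

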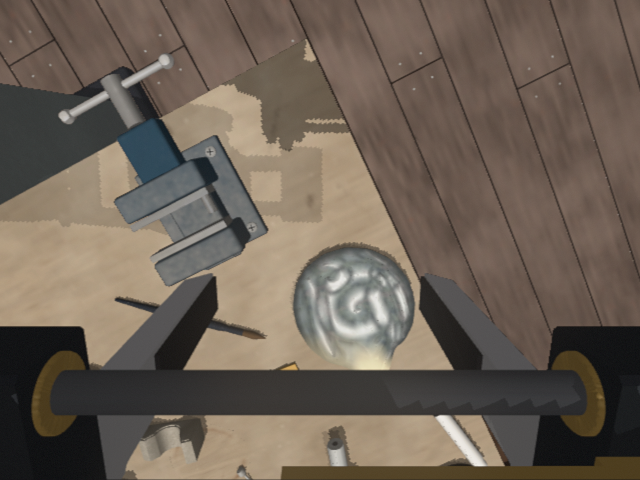

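```bash
cat > h.py <<'E'
from station import sensors, vision, job
import cv2, numpy as np
def P(n):
    p=vision.camera_params(n); R=cv2.Rodrigues(p["rvec"])[0]; return p["intrinsics"],R,np.array(p["tvec"]).ravel()
def w(n,rc,z,PP=None):
    K,R,t=PP or P(n); d=R.T@np.linalg.solve(K,[rc[1],rc[0],1.]); c=-R.T@t
    return c+d*(z-c[2])/d[2]
def px(n,X,PP=None):
    K,R,t=PP or P(n); q=K@(R@np.asarray(X)+t); return (q[:2]/q[2])[::-1]
def tri(obs):
    A=[];b=[]
    for n,rc in obs:
        K,R,t=P(n); d=R.T@np.linalg.solve(K,[rc[1],rc[0],1.]); d/=np.linalg.norm(d); c=-R.T@t
        M=np.eye(3)-np.outer(d,d); A.append(M); b.append(M@c)
    return np.linalg.solve(sum(A),sum(b))
E
cat .gitignore 2>/dev/null; python3 - <<'E'
from h import *
np.set_printoptions(precision=4,suppress=True)
Z=dict(glue_board=0,packing=0,saddle_short=0,saddle_tall=0,roller=0.017,sand_wad=0,glue_bottle=0)
im=vision.camera("top"); 
cv2.imwrite("pics/topz.png",cv2.resize(im[170:350,150:400],None,fx=3,fy=3,interpolation=cv2.INTER_CUBIC))
store={}
for n in Z:
    for r in vision.pinpoint(n,"top"): print("top",n,np.round(r["at"],1),round(r["confidence"],2),w("top",r["at"],Z[n]))
    for i,r in enumerate(vision.silhouettes(n,"top")):
        m=r["mask"]; print("   sil",np.round(r["at"],1),round(r["confidence"],2),m.sum(),cv2.minAreaRect(np.argwhere(m)[:,::-1].astype(np.float32)))
        store[n+str(i)]=m
np.savez("m.npz",**store)
vision.camera("scene")
for n in Z:
    for r in vision.pinpoint(n,"scene"): print("scene",n,np.round(r["at"],1),round(r["confidence"],2),w("scene",r["at"],Z[n]))
E
```

```text
top glue_board [248.6 448.8] 0.56 [ 0.5132 -0.1155  0.    ]
   sil [248.5 448.8] 0.93 15911 ((450.6816101074219, 247.0816650390625), (118.10148620605469, 141.6381378173828), 77.34745025634766)
top packing [326.1 197.8] 0.96 [0.392  0.3648 0.    ]
   sil [326.8 195.9] 0.59 761 ((195.5, 324.5), (23.0, 33.0), 90.0)
top saddle_short [321.2 264.9] 0.64 [0.3943 0.2409 0.    ]
   sil [321.4 261.6] 0.68 564 ((261.66705322265625, 320.7840270996094), (36.10269546508789, 16.025726318359375), 14.534454345703125)
   sil [218.6 340.6] 0.63 524 ((337.6756591796875, 216.55404663085938), (17.755090713500977, 32.386600494384766), 80.53767395019531)
top saddle_tall [295.7 322.9] 0.76 [0.4357 0.1311 0.    ]
top saddle_tall [326.5 197.6] 0.3 [0.3913 0.3652 0.    ]
   sil [300.4 318.8] 0.91 522 ((320.178955078125, 297.4037170410156), (31.99139976501465, 17.719785690307617), 16.699243545532227)
top roller [237.5 191.9] 0.7 [0.557  0.3731 0.017 ]
   sil [234.8 191.7] 0.75 1399 ((192.20001220703125, 235.89999389648438), (19.28989028930664, 98.34683227539062), 18.43494987487793)
top sand_wad [222.8 285.8] 0.64 [0.5812 0.1956 0.    ]
   sil [223.4 283.1] 0.9 1100 ((283.4706115722656, 221.11764526367188), (51.708595275878906, 22.313278198242188), 67.16634368896484)
top glue_bottle [169.3 338.4] 0.76 [0.6868 0.0864 0.    ]
   sil [164.1 341.1] 0.79 337 ((340.0, 163.0), (24.0, 16.0), 90.0)
scene packing [220.8 204.3] 0.77 [0.3894 0.3623 0.    ]
scene saddle_short [248.7 344.8] 0.84 [0.5966 0.1146 0.    ]
scene saddle_short [249.4 230.6] 0.74 [0.3963 0.2357 0.    ]
scene saddle_tall [269.8 264.7] 0.92 [0.4259 0.1413 0.    ]
scene roller [193.6 270. ] 0.6 [0.5556 0.3647 0.017 ]
scene roller [230.5 316.6] 0.35 [0.5688 0.1797 0.017 ]
scene sand_wad [229.1 315.2] 0.68 [0.5819 0.206  0.    ]
scene glue_bottle [244.9 385.3] 0.72 [0.6759 0.0808 0.    ]
```

View pics/topz.png

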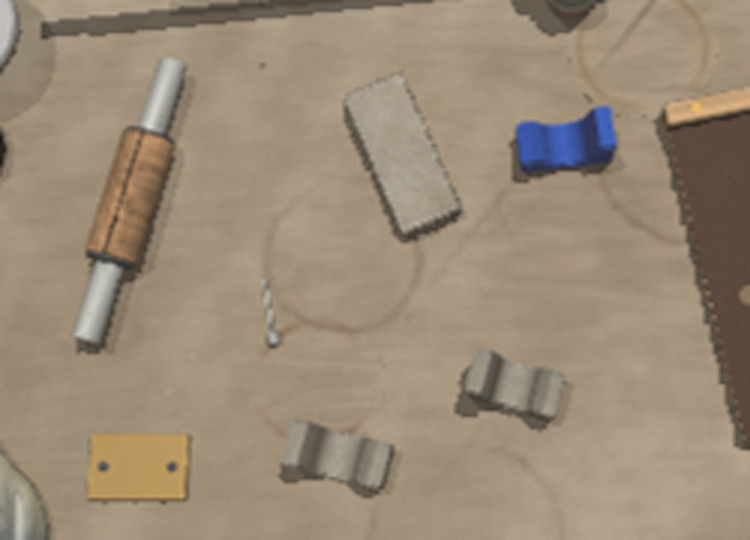

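```bash
cat > fit.py <<'E'
from h import *
from scipy.optimize import minimize
def box(x0,x1,y0,y1,z0,z1): return np.array([[x,y,z] for x in(x0,x1) for y in(y0,y1) for z in(z0,z1)])
def cyl(r,y0,y1): 
    a=np.linspace(0,2*np.pi,24); return np.array([[r*np.cos(t),y,r*np.sin(t)] for y in(y0,y1) for t in a])
M=dict(glue_board=[box(-.11,.11,-.13,.13,0,.012),box(.096,.11,-.13,.13,0,.022)],
 packing=[box(-.02,.02,-.03,.03,0,.005)],
 saddle_short=[box(-.014,.014,-.03,.03,0,.01),box(-.014,.014,-.03,-.010,0,.024),box(-.014,.014,.010,.03,0,.036)],
 saddle_tall=[box(-.014,.014,-.028,.028,0,.015),box(-.014,.014,-.028,-.007,0,.029),box(-.014,.014,.011,.028,0,.042)],
 roller=[cyl(.017,-.043,.043),cyl(.009,-.093,.093)],
 sand_wad=[box(-.021,.021,-.051,.051,0,.021)])
Z0=dict(roller=.017)
def render(name,p,z,PP,S=4):
    x,y,a=p; c,s=np.cos(a),np.sin(a); m=np.zeros((480*S,640*S),np.uint8)
    for part in M[name]:
        q=part@np.array([[c,-s,0],[s,c,0],[0,0,1]]).T+[x,y,z]
        K,R,t=PP; u=(R@q.T).T+t; u=(K@u.T).T; u=u[:,:2]/u[:,2:]
        cv2.fillConvexPoly(m,cv2.convexHull(((u+.5)*S).astype(np.float32)).astype(np.int32),1)
    return m
def fit(name,masks,p0,z,PPs=None):
    PPs=PPs or {c:P(c) for c in masks}; S=4
    big={c:cv2.resize(m.astype(np.uint8),None,fx=S,fy=S,interpolation=cv2.INTER_NEAREST) for c,m in masks.items()}
    def f(p):
        e=0
        for c in masks:
            r=render(name,p,z,PPs[c]); e+=1-(r&big[c]).sum()/max(1,(r|big[c]).sum())
        return e/len(masks)
    best=None
    for da in (-.15,0,.15):
        q=np.array(p0)+[0,0,da]
        s=minimize(f,q,method="Nelder-Mead",options=dict(initial_simplex=q+np.array([[0,0,0],[.008,0,0],[0,.008,0],[0,0,.12]]),xatol=1e-4,fatol=1e-4,maxiter=150))
        if best is None or s.fun<best.fun: best=s
    return best.x,best.fun
E
python3 - <<'E'
from fit import *
np.set_printoptions(precision=4,suppress=True)
g=dict(glue_board=(.513,-.115,.17),packing=(.392,.364,0),saddle_short=(.394,.238,-.25),saddle_tall=(.43,.135,-.25),roller=(.556,.37,-.3),sand_wad=(.58,.196,.4))
T=np.load("m.npz")
vision.camera("scene")
for n in g:
    ms={"top":T[n+"0"]}
    s=[r for r in vision.silhouettes(n,"scene")]
    e=px("scene",[g[n][0],g[n][1],.01])
    s=[r for r in s if np.hypot(*(np.array(r["at"])-e))<20]
    print(n,"top ",*fit(n,ms,g[n],Z0.get(n,0)))
    if s:
        ms["scene"]=s[0]["mask"]; print("   scene",*fit(n,{"scene":s[0]["mask"]},g[n],Z0.get(n,0)))
        print("   both",*fit(n,ms,g[n],Z0.get(n,0)))
E
```

```text
glue_board top  [ 0.5148 -0.1143  0.1565] 0.01061964184584141
   scene [ 0.5131 -0.1132  0.1553] 0.011456622855533172
   both [ 0.5136 -0.1137  0.154 ] 0.014522530358747066
packing top  [ 0.3941  0.3688 -0.0548] 0.04041794913332253
   scene [ 0.3915  0.3674 -0.0146] 0.07960014809329874
   both [ 0.3933  0.3685 -0.0437] 0.09113402199090648
saddle_short top  [ 0.3941  0.2443 -0.3024] 0.05329220295713222
   scene [ 0.3923  0.2482 -0.3256] 0.1785517621145375
   both [ 0.3937  0.2444 -0.306 ] 0.1457435061810335
saddle_tall top  [ 0.4303  0.1356 -0.32  ] 0.0635573845450389
   scene [ 0.4284  0.1366 -0.2959] 0.06801946371259959
   both [ 0.4293  0.136  -0.2946] 0.08877433371465931
roller top  [0.5613 0.3717 1.2793] 0.055864224325028244
   scene [0.5589 0.371  1.2842] 0.1329181876744685
   both [ 0.5604  0.372  -1.8641] 0.09523976909136056
sand_wad top  [0.581  0.1995 1.9264] 0.09250349216203635
   scene [0.5814 0.2004 1.9912] 0.10889745786918026
   both [0.582  0.2    1.9267] 0.10720323993045006
```

Emit:
arm_command(plan=[-0.28,0.37,-0.31,-0.3,-0.551,-0.28,0.37,-0.31,-0.3,-0.551,-0.28,0.37,-0.31,-0.3,-0.551,-0.28,0.37,-0.31,-0.3,-0.551,-0.28,0.37,-0.31,-0.3,-0.551,-0.28,0.37,-0.31,-0.3,-0.551,-0.28,0.37,-0.31,-0.3,-0.551,-0.28,0.37,-0.31,-0.3,-0.551,-0.28,0.37,-0.31,-0.3,-0.551,-0.28,0.37,-0.31,-0.3,-0.551,-0.28,0.37,-0.31,-0.3,-0.551], newtons=25)

```text
time_s: 2.75
ee_pos: [0.393, 0.3684, 0.2847]
eef_rot: [3.142, -0.0, 1.528]
force: [0.5, -0.3, 0.7]
grip_width: 0.0598
```

```bash
python3 - <<'E'
from h import *
np.set_printoptions(precision=4,suppress=True)
o=sensors.get_obs(); print(o["time_s"],o["ee_pos"],o["eef_rot"],o["force"],o["grip_width"])
im=vision.camera("wrist"); cv2.imwrite("pics/w1.png",im)
for r in vision.pinpoint("packing","wrist")[:2]: print(r["confidence"],r["at"],w("wrist",r["at"],0))
for r in vision.silhouettes("packing","wrist")[:1]: print(r["confidence"],cv2.minAreaRect(np.argwhere(r["mask"])[:,::-1].astype(np.float32)))
E
```

```text
2.75 [0.393  0.3684 0.2847] [ 3.1415 -0.      1.5285] [ 0.505  -0.3122  0.708 ] 0.059759903819345817
0.77 ((319.5, 243.0), (90.0, 61.0), 90.0)
```

View pics/w1.png

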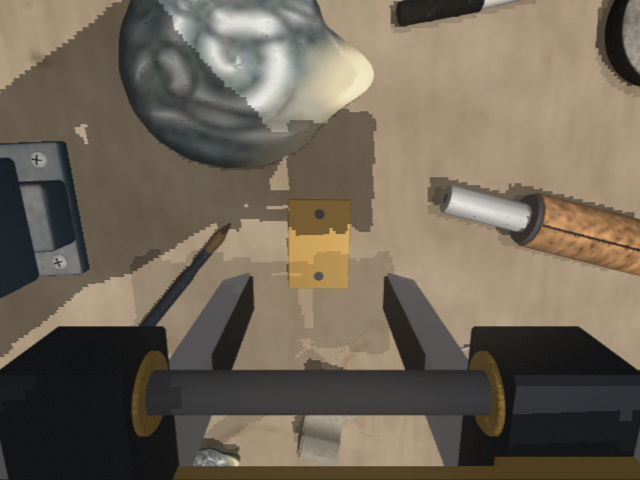

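```bash
python3 - <<'E'
from h import *
np.set_printoptions(precision=4,suppress=True)
for rc in [(199.5,288.5),(199.5,350.5),(288,288.5),(288,350.5),(244,319.5)]: print(w("wrist",rc,.005))
print(px("wrist",[.393,.3684,.0847]),px("wrist",[.393,.3684,.0]))
E
```

```text
[0.3761 0.4009 0.005 ]
[0.4151 0.3991 0.005 ]
[0.3724 0.3417 0.005 ]
[0.4136 0.3398 0.005 ]
[0.3943 0.371  0.005 ]
[293.9768 317.3753] [245.9753 317.6654]
```

Emit:
arm_command(plan=[-0.28,0.003,0.005,-0.1,0,-0.28,0.003,0.005,-0.18,0,-0.28,0.003,0.005,-0.195,0,-0.28,0.003,0.005,-0.203,0,-0.28,0.003,0.005,-0.208,0,-0.28,0.003,0.005,-0.208,0,1,0.003,0.005,-0.208,0,1,0.003,0.005,-0.208,0,1,0.003,0.005,-0.208,0,1,0.003,0.005,-0.208,0,1,0.003,0.005,-0.208,0,1,0.003,0.005,-0.208,0], newtons=25)

```text
time_s: 4.1
ee_pos: [0.3943, 0.3705, 0.2018]
eef_rot: [3.141, -0.0, 1.526]
force: [-1.5, 0.0, 5.5]
grip_width: 0.0387
```

Emit:
arm_command(plan=[1,0,0,0.05,0,1,0,0,0.2,0,1,0.1,-0.1,0.25,-0.1,1,0.384,-0.9,0.25,-0.655,1,0.384,-0.9,0.25,-0.655,1,0.384,-0.9,0.25,-0.655,1,0.384,-0.9,0.25,-0.655,1,0.384,-0.9,0.25,-0.655,1,0.384,-0.9,0.25,-0.655,1,0.384,-0.9,0.25,-0.655,1,0.384,-0.9,0.25,-0.655,1,0.384,-0.9,0.25,-0.655,1,0.384,-0.9,0.25,-0.655,1,0.384,-0.9,0.25,-0.655,1,0.384,-0.9,0.25,-0.655])

```text
time_s: 5.6
ee_pos: [0.5477, 0.0112, 0.3015]
eef_rot: [-3.142, 0.0, 0.158]
force: [0.0, 0.0, -0.9]
grip_width: 0.039
```

```bash
python3 - <<'E'
from h import *
np.set_printoptions(precision=4,suppress=True)
o=sensors.get_obs(); print(o["time_s"],o["ee_pos"],o["eef_rot"],o["force"],o["grip_width"])
im=vision.camera("wrist"); cv2.imwrite("pics/w2.png",im)
E
```

```text
5.6 [0.5477 0.0112 0.3015] [-3.1415  0.      0.1575] [ 0.0183  0.0143 -0.9448] 0.03903824374828303
```

View pics/w2.png

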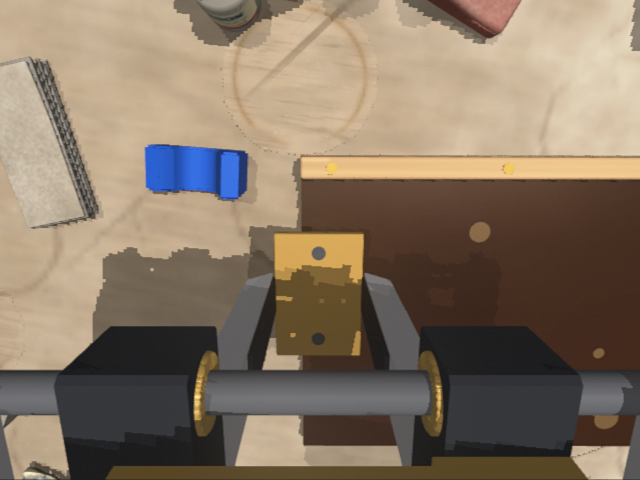

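```bash
python3 - <<'E'
from h import *
np.set_printoptions(precision=4,suppress=True)
a=w("wrist",(181,310),.022);b=w("wrist",(181,600),.022);print(a,b,np.arctan2(*(a-b)[[0,1]]))
c=np.array([.5138,-.1138])
for yaw in(.154,.157):
  R=np.array([[np.cos(yaw),-np.sin(yaw)],[np.sin(yaw),np.cos(yaw)]])
  print(R.T@(a[:2]-c),R.T@(b[:2]-c),R.T@(w("wrist",(300,303),.012)[:2]-c))
E
```

```text
[0.5896 0.0233 0.022 ] [ 0.6176 -0.1549  0.022 ] -0.15577472887131794
[0.0959 0.1238] [ 0.0962 -0.0566] [0.0122 0.1292]
[0.0963 0.1236] [ 0.0961 -0.0569] [0.0126 0.1292]
```

Emit:
arm_command(plan=[1,0,-0.127,0,0,1,0,-0.127,-0.05,0,1,0,-0.127,-0.12,0,1,0,-0.127,-0.18,0,1,0,-0.127,-0.205,0,1,0,-0.127,-0.212,0,1,0,-0.127,-0.218,0,1,0,-0.127,-0.218,0,1,0,-0.127,-0.218,0,-0.28,0,-0.127,-0.218,0,-0.28,0,-0.127,-0.218,0,-0.28,0,-0.127,-0.218,0,-0.28,0,-0.127,-0.19,0,-0.28,0,-0.127,-0.1,0,-0.28,0,-0.127,0,0,-0.28,0,-0.127,0,0])

```text
time_s: 7.25
ee_pos: [0.5486, -0.0405, 0.3074]
eef_rot: [3.139, -0.008, 0.154]
force: [0.5, 0.2, -0.9]
grip_width: 0.0601
```

```bash
python3 - <<'E'
from h import *
np.set_printoptions(precision=4,suppress=True)
o=sensors.get_obs(); print(o["time_s"],o["ee_pos"],o["eef_rot"],o["force"],o["grip_width"])
im=vision.camera("wrist"); cv2.imwrite("pics/w3.png",im)
for r in vision.silhouettes("packing","wrist")[:1]: 
  R=cv2.minAreaRect(np.argwhere(r["mask"])[:,::-1].astype(np.float32)); print(R)
  print(w("wrist",R[0][::-1],.017))
E
```

```text
7.25 [ 0.5486 -0.0405  0.3074] [ 3.1391 -0.0084  0.154 ] [ 0.5263  0.2095 -0.8605] 0.060064508930723993
```

View pics/w3.png

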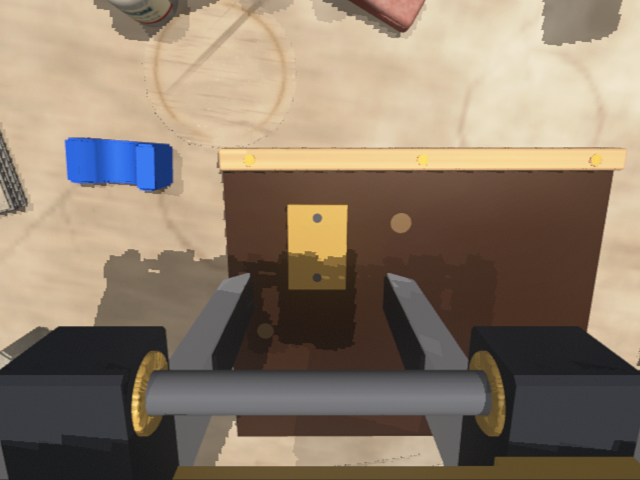

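Emit:
arm_command(plan=[-0.28,-0.378,0.729,0,0.531,-0.28,-0.378,0.729,0,0.531,-0.28,-0.378,0.729,0,0.531,-0.28,-0.378,0.729,0,0.531,-0.28,-0.378,0.729,0,0.531,-0.28,-0.378,0.729,0,0.531,-0.28,-0.378,0.729,0,0.531,-0.28,-0.378,0.729,0,0.531,-0.28,-0.378,0.729,0,0.531,-0.28,-0.378,0.729,0,0.531])

```text
time_s: 8.35
ee_pos: [0.3967, 0.2509, 0.3008]
eef_rot: [-3.141, 0.001, 1.264]
force: [0.3, 0.1, -0.1]
grip_width: 0.0601
```

```bash
python3 - <<'E'
from fit import *
np.set_printoptions(precision=4,suppress=True)
o=sensors.get_obs(); print(o["time_s"],o["ee_pos"],o["eef_rot"],o["force"],o["grip_width"])
PW=P("wrist")
im=vision.camera("wrist"); cv2.imwrite("pics/w4.png",im)
for r in vision.silhouettes("saddle_short","wrist")[:2]: 
  print(r["at"],r["confidence"],*fit("saddle_short",{"wrist":r["mask"]},(.394,.2443,-.304),0,{"wrist":PW}))
T=vision.camera("top"); cv2.imwrite("pics/t4.png",T)
for r in vision.silhouettes("packing","top")[:2]: 
  print(r["at"],r["confidence"],*fit("packing",{"top":r["mask"]},(.548,-.04,1.725),0.012))
E
```

```text
8.35 [0.3967 0.2509 0.3008] [-3.1407  0.001   1.2636] [ 0.3398  0.146  -0.1229] 0.060110304519248516
[337.6, 622.8] 0.97 [ 0.394   0.2443 -0.454 ] 1.0
[247.0, 318.2] 0.82 [ 0.394   0.2457 -0.2974] 0.07909756061215667
[231.6, 408.8] 0.82 [ 0.5484 -0.0409  1.7216] 0.052918217300535586
[234.4, 193.2] 0.46 [ 0.548 -0.04   1.575] 1.0
```

View pics/w4.png

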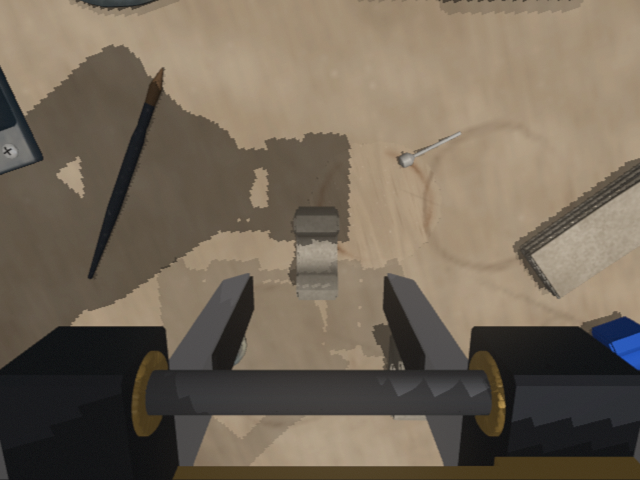

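Emit:
arm_command(plan=[-0.28,0,0.005,-0.08,0,-0.28,0,0.005,-0.17,0,-0.28,0,0.005,-0.22,0,-0.28,0,0.005,-0.24,0,-0.28,0,0.005,-0.246,0,-0.28,0,0.005,-0.246,0,1,0,0.005,-0.246,0,1,0,0.005,-0.246,0,1,0,0.005,-0.246,0,1,0,0.005,-0.246,0,1,0,0.005,-0.246,0,1,0,0.005,-0.246,0,1,0,0.005,-0.246,0], newtons=35)

```text
time_s: 9.85
ee_pos: [0.3967, 0.2532, 0.2032]
eef_rot: [3.141, -0.0, 1.266]
force: [-1.6, 0.3, 4.7]
grip_width: 0.0274
```

Emit:
arm_command(plan=[1,0,0,0.05,0,1,0,0,0.2,0,1,0.1,-0.18,0.24,-0.13,1,0.4,-0.729,0.24,-0.53,1,0.4,-0.729,0.24,-0.53,1,0.4,-0.729,0.24,-0.53,1,0.4,-0.729,0.24,-0.53,1,0.4,-0.729,0.24,-0.53,1,0.4,-0.729,0.24,-0.53,1,0.4,-0.729,0.24,-0.53,1,0.4,-0.729,0.24,-0.53,1,0.4,-0.729,0.24,-0.53,1,0.4,-0.729,0.24,-0.53])

```text
time_s: 11.15
ee_pos: [0.5564, -0.0377, 0.2989]
eef_rot: [-3.141, 0.0, 0.159]
force: [0.4, 0.7, -2.8]
grip_width: 0.0275
```

```bash
python3 - <<'E'
from fit import *
np.set_printoptions(precision=4,suppress=True)
o=sensors.get_obs(); print(o["time_s"],o["ee_pos"],o["eef_rot"],o["force"],o["grip_width"])
im=vision.camera("wrist"); cv2.imwrite("pics/w5.png",im)
E
```

```text
11.15 [ 0.5564 -0.0377  0.2989] [-3.1414  0.0005  0.1587] [ 0.4273  0.7494 -2.8116] 0.027486053678276914
```

View pics/w5.png

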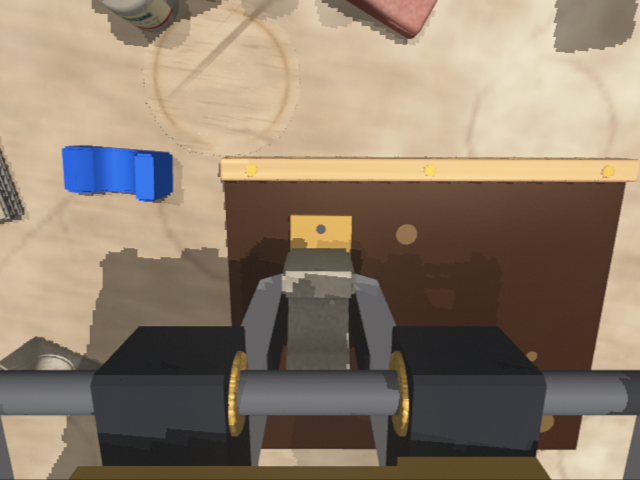

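Emit:
arm_command(plan=[1,0,0,-0.08,0,1,0,0,-0.15,0,1,0,0,-0.185,0,1,0,0,-0.192,0,1,0,0,-0.197,0,1,0,0,-0.197,0,1,0,0,-0.197,0,0,0,0,-0.197,0,0,0,0,-0.197,0,0,0,0,-0.197,0,0,0,0,-0.18,0,0,0,0,-0.1,0,0,0,0,0,0,0,0,0,0,0,0,0,0,0,0])

```text
time_s: 12.7
ee_pos: [0.5566, -0.0384, 0.2999]
eef_rot: [3.141, -0.002, 0.156]
force: [0.7, 0.4, -0.8]
grip_width: 0.0471
```

```bash
python3 - <<'E'
from fit import *
np.set_printoptions(precision=4,suppress=True)
o=sensors.get_obs(); print(o["time_s"],o["ee_pos"],o["eef_rot"],o["force"],o["grip_width"])
im=vision.camera("wrist"); cv2.imwrite("pics/w6.png",im); PW=P("wrist")
for r in vision.silhouettes("saddle_short","wrist")[:2]: 
  print(r["at"],r["confidence"],*fit("saddle_short",{"wrist":r["mask"]},(.549,-.0395,-1.415),.017,{"wrist":PW}))
E
```

```text
12.7 [ 0.5566 -0.0384  0.2999] [ 3.1411 -0.0017  0.1561] [ 0.6769  0.3605 -0.8449] 0.047073494326506725
[257.3, 318.6] 0.92 [ 0.5483 -0.0393 -1.4341] 0.0920604057294705
[171.9, 116.8] 0.87 [ 0.549  -0.0395 -1.565 ] 1.0
```

View pics/w6.png

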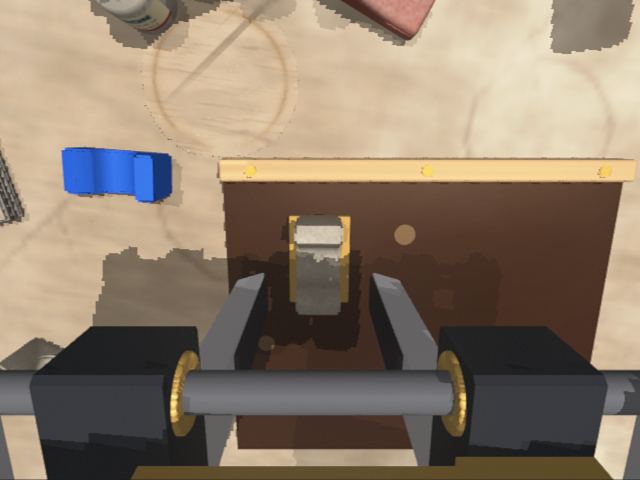

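Emit:
arm_command(plan=[-0.2,-0.31,0.454,0,0.532,-0.2,-0.31,0.454,0,0.532,-0.2,-0.31,0.454,0,0.532,-0.2,-0.31,0.454,0,0.532,-0.2,-0.31,0.454,0,0.532,-0.2,-0.31,0.454,0,0.532,-0.2,-0.31,0.454,0,0.532,-0.2,-0.31,0.454,0,0.532,-0.2,-0.31,0.454,0,0.532,-0.2,-0.31,0.454,0,0.532,-0.2,-0.31,0.454,0,0.532])

```text
time_s: 13.9
ee_pos: [0.4326, 0.1431, 0.2987]
eef_rot: [-3.141, 0.0, 1.268]
force: [0.8, -0.2, -0.2]
grip_width: 0.056
```

```bash
python3 - <<'E'
from fit import *
np.set_printoptions(precision=4,suppress=True)
o=sensors.get_obs(); print(o["time_s"],o["ee_pos"],o["eef_rot"],o["force"],o["grip_width"])
PW=P("wrist")
im=vision.camera("wrist"); cv2.imwrite("pics/w7.png",im)
for r in vision.silhouettes("saddle_tall","wrist")[:2]: 
  print(r["at"],r["confidence"],*fit("saddle_tall",{"wrist":r["mask"]},(.43,.1358,-.3),0,{"wrist":PW}))
E
```

```text
13.9 [0.4326 0.1431 0.2987] [-3.1409  0.0004  1.2684] [ 0.7983 -0.2026 -0.2115] 0.056044946668824785
[255.2, 317.5] 0.56 [ 0.4304  0.136  -0.312 ] 0.09613384446227458
```

View pics/w7.png

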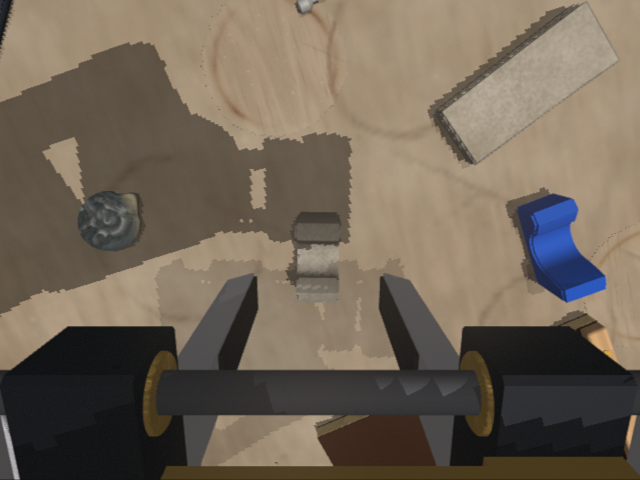

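Emit:
arm_command(plan=[-0.2,0,0,-0.08,0,-0.2,0,0,-0.17,0,-0.2,0,0,-0.22,0,-0.2,0,0,-0.235,0,-0.2,0,0,-0.241,0,-0.2,0,0,-0.241,0,1,0,0,-0.241,0,1,0,0,-0.241,0,1,0,0,-0.241,0,1,0,0,-0.241,0,1,0,0,-0.241,0,1,0,0,-0.241,0,1,0,0,-0.241,0], newtons=35)

```text
time_s: 15.3
ee_pos: [0.4327, 0.1432, 0.2029]
eef_rot: [3.141, -0.0, 1.27]
force: [-0.9, 0.5, 5.4]
grip_width: 0.0278
```

Emit:
arm_command(plan=[1,0,0,0.05,0,1,0,0,0.2,0,1,0.05,-0.1,0.24,-0.1,1,0.355,-0.791,0.24,-0.532,1,0.355,-0.791,0.24,-0.532,1,0.355,-0.791,0.24,-0.532,1,0.355,-0.791,0.24,-0.532,1,0.355,-0.791,0.24,-0.532,1,0.355,-0.791,0.24,-0.532,1,0.355,-0.791,0.24,-0.532,1,0.355,-0.791,0.24,-0.532,1,0.355,-0.791,0.24,-0.532,1,0.355,-0.791,0.24,-0.532,1,0.355,-0.791,0.24,-0.532])

```text
time_s: 16.7
ee_pos: [0.5746, -0.1723, 0.2988]
eef_rot: [-3.142, -0.0, 0.158]
force: [0.8, 0.3, -1.5]
grip_width: 0.0276
```

```bash
python3 - <<'E'
from fit import *
np.set_printoptions(precision=4,suppress=True)
o=sensors.get_obs(); print(o["time_s"],o["ee_pos"],o["eef_rot"],o["force"],o["grip_width"])
im=vision.camera("wrist"); cv2.imwrite("pics/w8.png",im)
E
```

```text
16.7 [ 0.5746 -0.1723  0.2988] [-3.1416 -0.      0.1583] [ 0.7812  0.2712 -1.534 ] 0.02763382830125846
```

View pics/w8.png

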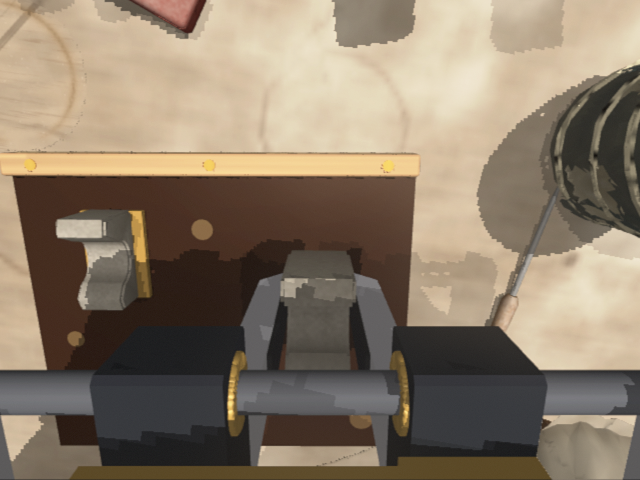

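```bash
python3 - <<'E'
from fit import *
np.set_printoptions(precision=4,suppress=True)
for rc in [(185,540),(175,538),(160,545)]: print(w("top",rc,0),w("top",rc,.1))
for rc in [(170,555),(100,560),(230,575)]: print(w("wrist",rc,0),w("wrist",rc,.1))
for rc in [(400,540),(370,540),(330,568)]: print("s",w("scene",rc,0),w("scene",rc,.1))
E
```

```text
[ 0.6323 -0.3119  0.    ] [ 0.5982 -0.2596  0.1   ]
[ 0.6536 -0.3114  0.    ] [ 0.617  -0.2591  0.1   ]
[ 0.6848 -0.3307  0.    ] [ 0.6445 -0.2762  0.1   ]
[ 0.6469 -0.32    0.    ] [ 0.6464 -0.2627  0.1   ]
[ 0.6902 -0.31    0.    ] [ 0.674  -0.2564  0.1   ]
[ 0.6096 -0.3456  0.    ] [ 0.6225 -0.2791  0.1   ]
s [ 0.6307 -0.3305  0.    ] [ 0.5465 -0.3602  0.1   ]
s [ 0.6765 -0.2963  0.    ] [ 0.5846 -0.3318  0.1   ]
s [ 0.7879 -0.2686  0.    ] [ 0.6772 -0.3087  0.1   ]
```

Emit:
arm_command(plan=[1,0,0,-0.08,0,1,0,0,-0.15,0,1,0,0,-0.195,0,1,0,0,-0.204,0,1,0,0,-0.209,0,1,0,0,-0.209,0,1,0,0,-0.209,0,0,0,0,-0.209,0,0,0,0,-0.209,0,0,0,0,-0.209,0,0,0,0,-0.19,0,0,0,0,-0.1,0,0,0,0,0,0,0,0,0,0,0,0,0,0,0,0])

```text
time_s: 18.25
ee_pos: [0.5746, -0.1732, 0.2998]
eef_rot: [3.141, -0.002, 0.156]
force: [-0.6, 0.5, -0.6]
grip_width: 0.0468
```

```bash
python3 - <<'E'
from fit import *
np.set_printoptions(precision=4,suppress=True)
o=sensors.get_obs(); print(o["time_s"],o["ee_pos"],o["eef_rot"],o["force"],o["grip_width"])
im=vision.camera("wrist"); cv2.imwrite("pics/w9.png",im); PW=P("wrist")
for n,z,p in(("saddle_tall",.012,(.567,-.1745,-1.415)),("saddle_short",.017,(.5483,-.0393,-1.415)),("packing",.012,(.548,-.04,1.725))):
 for r in vision.silhouettes(n,"wrist")[:2]: 
  q,e=fit(n,{"wrist":r["mask"]},p,z,{"wrist":PW})
  d=q[:2]-[.5138,-.1138];c,s=np.cos(.1555),np.sin(.1555)
  print(n,r["at"],r["confidence"],q,e,"board",c*d[0]+s*d[1],-s*d[0]+c*d[1])
E
```

```text
18.25 [ 0.5746 -0.1732  0.2998] [ 3.1406 -0.0018  0.156 ] [-0.5866  0.5317 -0.6259] 0.04681214388524759
saddle_tall [260.8, 319.1] 0.8 [ 0.5683 -0.1733 -1.4232] 0.09633145376117269 board 0.04457335485796389 -0.06725124246687002
saddle_short [249.9, 106.2] 0.94 [ 0.549  -0.041  -1.4548] 0.14917276665670753 board 0.04602412372393965 0.06649465323490905
saddle_short [261.3, 319.1] 0.75 [ 0.5483 -0.0393 -1.565 ] 1.0 board 0.045621849881823204 0.06825794322538868
packing [254.6, 140.3] 0.63 [ 0.5456 -0.0519  2.0646] 0.7899334580763737 board 0.0410334293287764 0.05623274424270363
```

View pics/w9.png

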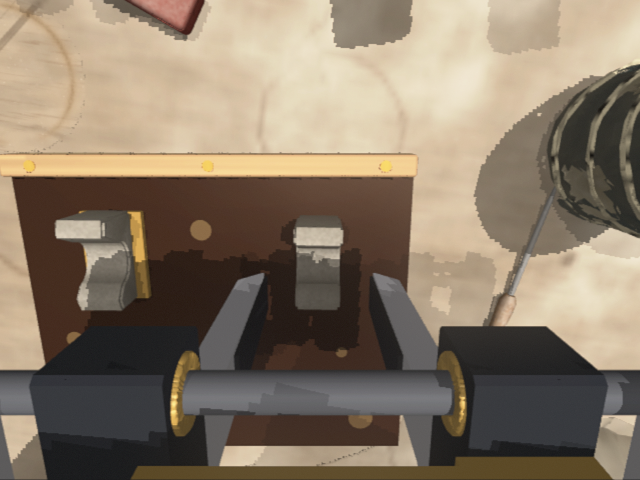

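Emit:
arm_command(plan=[-0.1,-0.018,0.68,0.02,0.64,-0.1,-0.018,0.68,0.02,0.64,-0.1,-0.018,0.68,0.02,0.64,-0.1,-0.018,0.68,0.02,0.64,-0.1,-0.018,0.68,0.02,0.64,-0.1,-0.018,0.68,0.02,0.64,-0.1,-0.018,0.68,0.02,0.64,-0.1,-0.018,0.68,0.02,0.64,-0.1,-0.018,0.68,0.02,0.64])

```text
time_s: 19.35
ee_pos: [0.5674, 0.0991, 0.3057]
eef_rot: [-3.14, 0.0, 1.503]
force: [-0.4, 0.4, 0.1]
grip_width: 0.0511
```

Emit:
arm_command(plan=[-0.1,-0.018,0.681,-0.02,0.647,-0.1,-0.018,0.681,-0.02,0.647,-0.1,-0.018,0.681,-0.02,0.647,-0.1,-0.018,0.681,-0.02,0.647,-0.1,-0.018,0.681,-0.02,0.647,-0.1,-0.018,0.681,-0.02,0.647,-0.1,-0.018,0.681,-0.02,0.647,-0.1,-0.018,0.681,-0.02,0.647,-0.1,-0.018,0.681,-0.02,0.647,-0.1,-0.018,0.681,-0.02,0.647,-0.1,-0.018,0.681,-0.02,0.647])

```text
time_s: 20.45
ee_pos: [0.5603, 0.3712, 0.298]
eef_rot: [-3.141, -0.001, 2.847]
force: [0.1, -0.4, -0.2]
grip_width: 0.0517
```

```bash
python3 - <<'E'
from fit import *
np.set_printoptions(precision=4,suppress=True)
o=sensors.get_obs(); print(o["time_s"],o["ee_pos"],o["eef_rot"],o["force"],o["grip_width"],o["qpos"])
PW=P("wrist")
im=vision.camera("wrist"); cv2.imwrite("pics/w10.png",im)
for r in vision.silhouettes("roller","wrist")[:2]: 
  print(r["at"],r["confidence"],*fit("roller",{"wrist":r["mask"]},(.5605,.3715,1.28),.017,{"wrist":PW}))
E
```

```text
20.45 [0.5603 0.3712 0.298 ] [-3.1409 -0.0006  2.8472] [ 0.0642 -0.365  -0.244 ] 0.05170035279264234 [ 0.5306  0.6652  1.24   -0.      1.2374 -0.7458]
[235.6, 320.1] 0.7 [0.5609 0.3728 1.2794] 0.06438514759892089
```

View pics/w10.png

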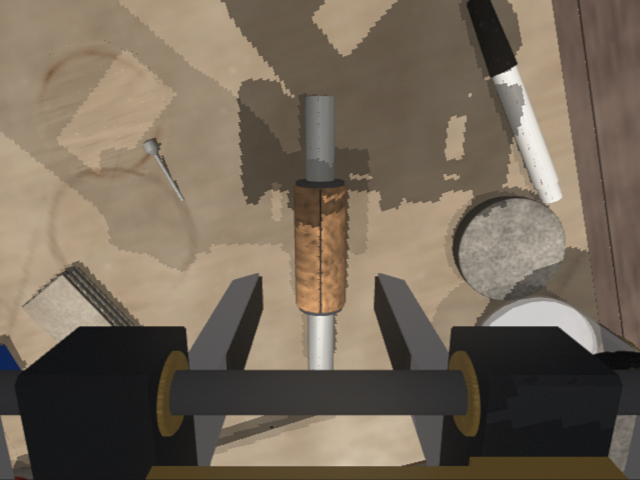

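```bash
python3 - <<'E'
from fit import *
np.set_printoptions(precision=4,suppress=True)
print("lid",tri([("top",(160,113)),("scene",(129,290))]))
print("white",tri([("top",(181,134)),("scene",(162,291))]), w("top",(181,155),.02))
print("tin",tri([("top",(220,131)),("scene",(169,262))]))
print(w("wrist",(248,320),.034),w("wrist",(183,319),.034),w("wrist",(313,320),.034))
E
```

```text
lid [0.6833 0.4898 0.1045]
white [0.6809 0.4888 0.0116] [0.6733 0.4452 0.02  ]
tin [0.5987 0.4914 0.0128]
[0.5573 0.3736 0.034 ] [0.5192 0.3845 0.034 ] [0.5983 0.3612 0.034 ]
```

Emit:
arm_command(plan=[-0.1,0,0.004,-0.08,0,-0.1,0,0.004,-0.17,0,-0.1,0,0.004,-0.22,0,-0.1,0,0.004,-0.238,0,-0.1,0,0.004,-0.244,0,-0.1,0,0.004,-0.244,0,1,0,0.004,-0.244,0,1,0,0.004,-0.244,0,1,0,0.004,-0.244,0,1,0,0.004,-0.244,0,1,0,0.004,-0.244,0,1,0,0.004,-0.244,0,1,0,0.004,-0.244,0], newtons=30)

```text
time_s: 21.85
ee_pos: [0.5604, 0.3728, 0.2018]
eef_rot: [3.141, 0.001, 2.851]
force: [-1.8, -1.0, 5.7]
grip_width: 0.0333
```

Emit:
arm_command(plan=[1,0,0,0.05,0,1,0,0,0.17,0,1,0,0,0.3,0,1,0,-0.05,0.3,-0.1,1,0,-0.6,0.3,-0.53,1,0,-0.6,0.3,-0.53,1,0,-0.6,0.3,-0.53,1,0,-0.6,0.3,-0.53,1,0,-0.6,0.3,-0.53,1,0,-0.6,0.3,-0.53,1,0,-0.6,0.3,-0.53,1,0,-0.6,0.3,-0.53,1,0,-0.6,0.3,-0.53])

```text
time_s: 23.15
ee_pos: [0.5602, 0.1329, 0.3208]
eef_rot: [-3.141, -0.0, 1.744]
force: [-0.2, 0.1, -2.8]
grip_width: 0.0331
```

Emit:
arm_command(plan=[1,-0.004,-0.3,0,-0.007,1,-0.004,-0.599,0,-0.007,1,-0.004,-0.599,0,-0.007,1,-0.004,-0.599,-0.05,-0.007,1,-0.004,-0.599,-0.05,-0.007,1,-0.004,-0.599,-0.05,-0.007,1,-0.004,-0.599,-0.05,-0.007,1,-0.004,-0.599,-0.05,-0.007,1,-0.004,-0.599,-0.05,-0.007])

```text
time_s: 24.05
ee_pos: [0.5588, -0.1056, 0.3014]
eef_rot: [3.141, 0.0, 1.729]
force: [0.3, 0.0, -2.5]
grip_width: 0.0331
```

```bash
python3 - <<'E'
from fit import *
np.set_printoptions(precision=4,suppress=True)
o=sensors.get_obs(); print(o["time_s"],o["ee_pos"],o["eef_rot"],o["force"],o["moment"],o["grip_width"],o["qpos"])
im=vision.camera("wrist"); cv2.imwrite("pics/w11.png",im)
im=vision.camera("scene"); cv2.imwrite("pics/s11.png",cv2.resize(im[150:400,180:500],None,fx=2.4,fy=2.4))
E
```

```text
24.05 [ 0.5588 -0.1056  0.3014] [3.1412 0.0001 1.729 ] [ 0.3473  0.0357 -2.4521] [-0.0335  0.0482 -0.0093] 0.0331434057226922 [-0.2512  0.4443  1.5764  0.0001  1.1205 -0.4095]
```

View pics/w11.png

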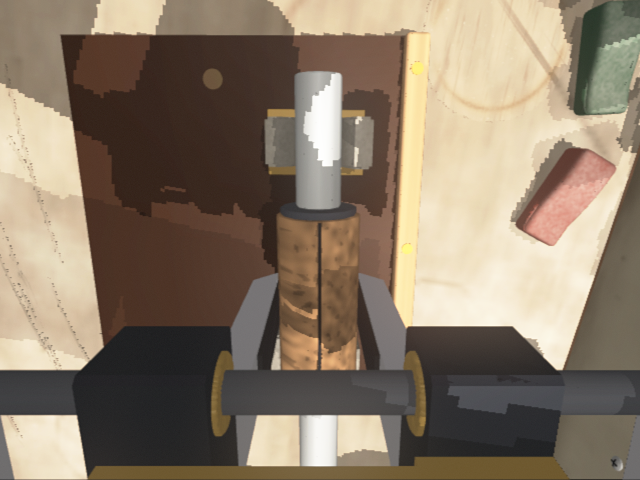

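View pics/s11.png

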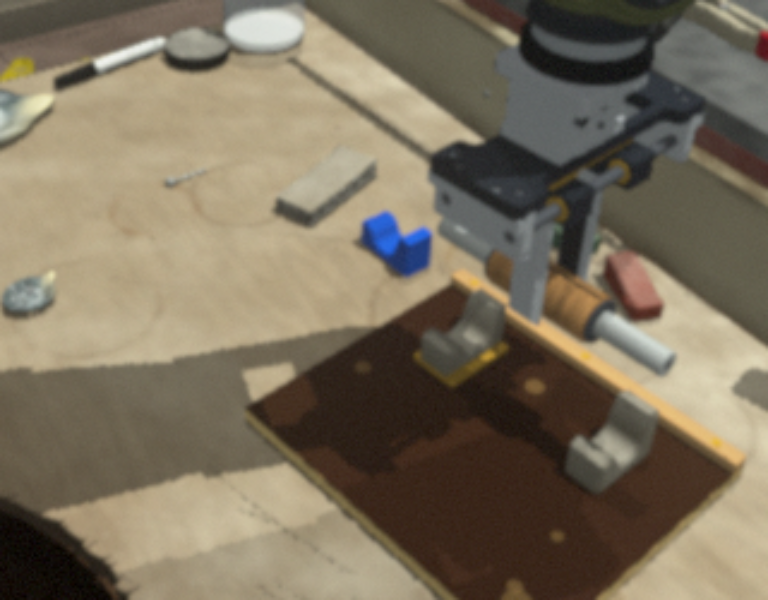

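Emit:
arm_command(plan=[1,0,0,-0.06,0,1,0,0,-0.12,0,1,0,0,-0.16,0,1,0,0,-0.18,0,1,0,0,-0.19,0,1,0,0,-0.197,0,1,0,0,-0.202,0,1,0,0,-0.204,0,1,0,0,-0.205,0,1,0,0,-0.205,0,1,0,0,-0.205,0])

```text
time_s: 25.25
ee_pos: [0.5587, -0.1069, 0.2199]
eef_rot: [3.141, 0.0, 1.727]
force: [-3.4, -1.2, 5.8]
grip_width: 0.0335
```

```bash
python3 - <<'E'
from fit import *
np.set_printoptions(precision=4,suppress=True)
o=sensors.get_obs(); print(o["time_s"],o["ee_pos"],o["eef_rot"],o["force"],o["moment"],o["grip_width"],o["qpos"])
im=vision.camera("wrist"); cv2.imwrite("pics/w12.png",im)
im=vision.camera("scene"); cv2.imwrite("pics/s12.png",cv2.resize(im[200:400,280:500],None,fx=3,fy=3))
E
```

```text
25.25 [ 0.5587 -0.1069  0.2199] [3.1409 0.0004 1.7267] [-3.3878 -1.161   5.8074] [-0.0553  0.6533 -0.0613] 0.03346917004015905 [-0.2534  0.5572  1.6238 -0.0001  0.9598 -0.4093]
```

View pics/s12.png

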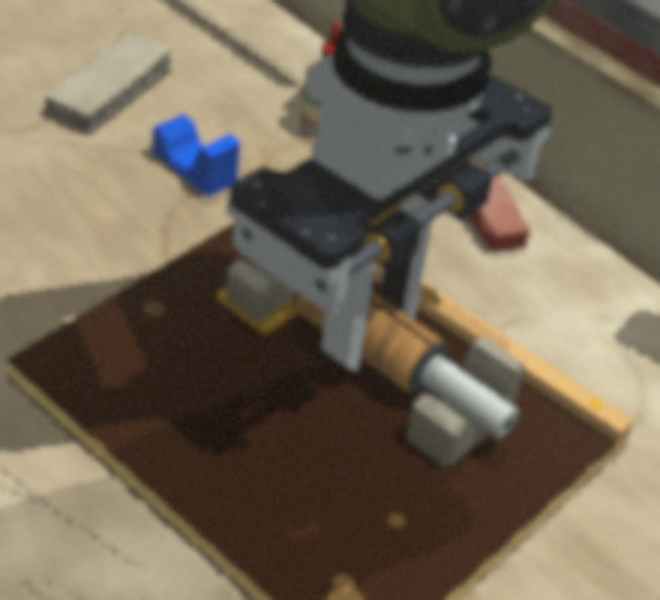

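View pics/w12.png

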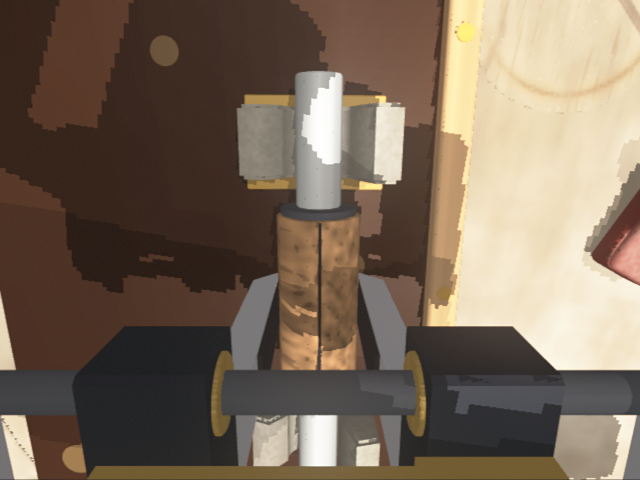

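Seated in both grooves with light contact. Release, and lift slowly.

Emit:
arm_command(plan=[0,0,0,0,0,0,0,0,0,0,0,0,0,0,0,0,0,0,0.01,0,0,0,0,0.04,0,0,0,0,0.1,0,0,0,0,0.2,0,0,0,0,0.2,0,0,0,0,0.2,0])

```text
time_s: 26.25
ee_pos: [0.5586, -0.1068, 0.3003]
eef_rot: [3.14, 0.001, 1.727]
force: [-0.3, -0.1, -0.0]
grip_width: 0.0472
```

```bash
python3 - <<'E'
from fit import *
np.set_printoptions(precision=4,suppress=True)
o=sensors.get_obs(); print(o["time_s"],o["ee_pos"],o["eef_rot"],o["force"],o["moment"],o["grip_width"])
im=vision.camera("wrist"); cv2.imwrite("pics/w13.png",im)
im=vision.camera("scene"); cv2.imwrite("pics/s13.png",cv2.resize(im[200:400,280:500],None,fx=3,fy=3))
E
```

```text
26.25 [ 0.5586 -0.1068  0.3003] [3.1395 0.0009 1.7268] [-0.332  -0.1227 -0.0259] [-0.0476  0.0243  0.0081] 0.047207087202021464
```

View pics/s13.png

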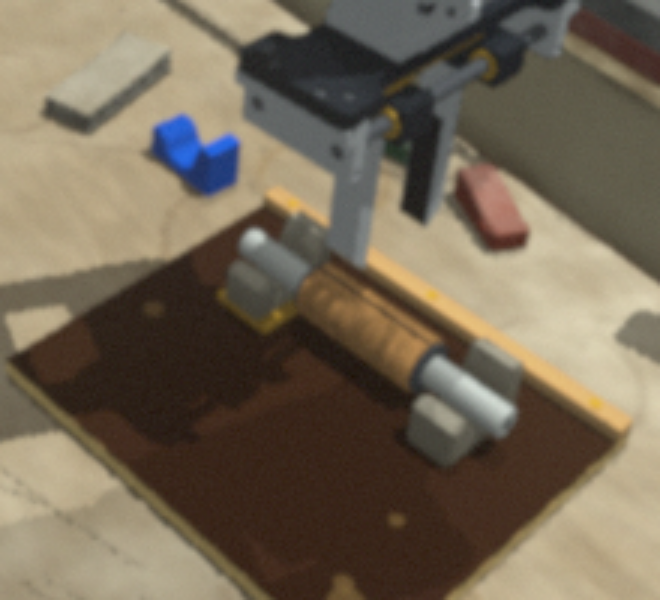

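View pics/w13.png

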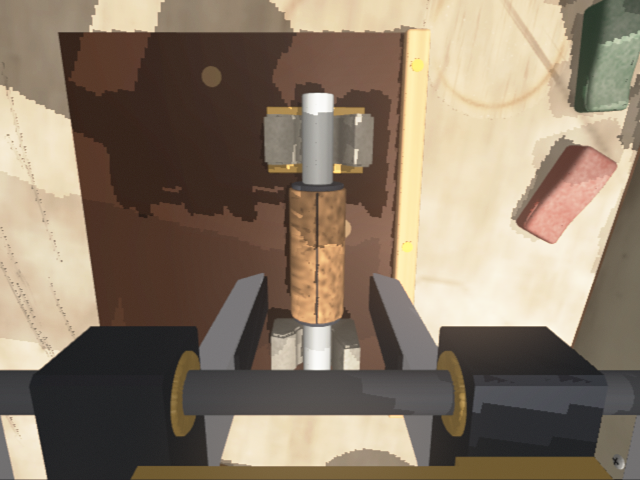

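Emit:
arm_command(plan=[-0.25,0.057,0.767,0.03,-0.655,-0.25,0.057,0.767,0.03,-0.655,-0.25,0.057,0.767,0.03,-0.655,-0.25,0.057,0.767,0.03,-0.655,-0.25,0.057,0.767,0.03,-0.655,-0.25,0.057,0.767,0.03,-0.655,-0.25,0.057,0.767,0.03,-0.655,-0.25,0.057,0.767,0.03,-0.655,-0.25,0.057,0.767,0.03,-0.655,-0.25,0.057,0.767,0.03,-0.655,-0.25,0.057,0.767,0.03,-0.655,-0.25,0.057,0.767,0.03,-0.655])

```text
time_s: 27.55
ee_pos: [0.5814, 0.1999, 0.3103]
eef_rot: [-3.141, 0.001, 0.358]
force: [0.1, -0.7, -0.4]
grip_width: 0.0589
```

```bash
python3 - <<'E'
from fit import *
np.set_printoptions(precision=4,suppress=True)
o=sensors.get_obs(); print(o["time_s"],o["ee_pos"],o["eef_rot"],o["force"],o["grip_width"])
PW=P("wrist")
im=vision.camera("wrist"); cv2.imwrite("pics/w14.png",im)
for r in vision.silhouettes("sand_wad","wrist")[:2]: 
  print(r["at"],r["confidence"],*fit("sand_wad",{"wrist":r["mask"]},(.5815,.2,1.927),0,{"wrist":PW}))
E
```

```text
27.55 [0.5814 0.1999 0.3103] [-3.1415  0.0014  0.3577] [ 0.1444 -0.6506 -0.3839] 0.05894135250393979
[236.0, 319.7] 0.57 [0.5829 0.2007 1.9283] 0.08595398972534551
```

View pics/w14.png

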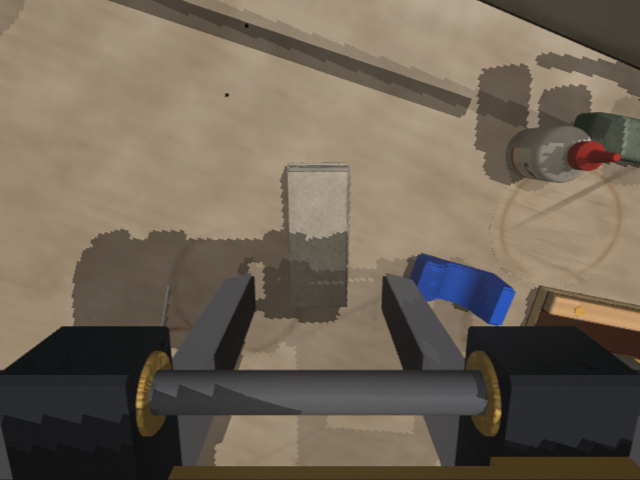

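Emit:
arm_command(plan=[-0.25,0.003,0.002,-0.08,0,-0.25,0.003,0.002,-0.17,0,-0.25,0.003,0.002,-0.24,0,-0.25,0.003,0.002,-0.263,0,-0.25,0.003,0.002,-0.27,0,-0.25,0.003,0.002,-0.27,0,1,0.003,0.002,-0.27,0,1,0.003,0.002,-0.27,0,1,0.003,0.002,-0.27,0,1,0.003,0.002,-0.27,0,1,0.003,0.002,-0.27,0,1,0.003,0.002,-0.27,0], newtons=20)

```text
time_s: 28.85
ee_pos: [0.5829, 0.2009, 0.2041]
eef_rot: [3.142, -0.002, 0.355]
force: [-1.0, -0.7, 6.9]
grip_width: 0.0428
```

Emit:
arm_command(plan=[1,0,0,0.05,0,1,0,0,0.17,0,1,0,0,0.28,0,1,-0.05,-0.1,0.28,0.05,1,-0.3085,-0.808,0.28,0.655,1,-0.3085,-0.808,0.28,0.655,1,-0.3085,-0.808,0.28,0.655,1,-0.3085,-0.808,0.28,0.655,1,-0.3085,-0.808,0.28,0.655,1,-0.3085,-0.808,0.28,0.655,1,-0.3085,-0.808,0.28,0.655,1,-0.3085,-0.808,0.28,0.655,1,-0.3085,-0.808,0.28,0.655,1,-0.3085,-0.808,0.28,0.655,1,-0.3085,-0.808,0.28,0.655,1,-0.3085,-0.808,0.28,0.655,1,-0.3085,-0.808,0.28,0.655])

```text
time_s: 30.55
ee_pos: [0.4593, -0.1223, 0.3151]
eef_rot: [3.142, 0.0, 1.725]
force: [-0.5, 0.5, -1.6]
grip_width: 0.0427
```

```bash
python3 - <<'E'
from fit import *
np.set_printoptions(precision=4,suppress=True)
o=sensors.get_obs(); print(o["time_s"],o["ee_pos"],o["eef_rot"],o["force"],o["grip_width"])
im=vision.camera("wrist"); cv2.imwrite("pics/w15.png",im)
E
```

```text
30.55 [ 0.4593 -0.1223  0.3151] [3.1416 0.     1.7251] [-0.4782  0.5167 -1.6404] 0.04265282920040868
```

View pics/w15.png

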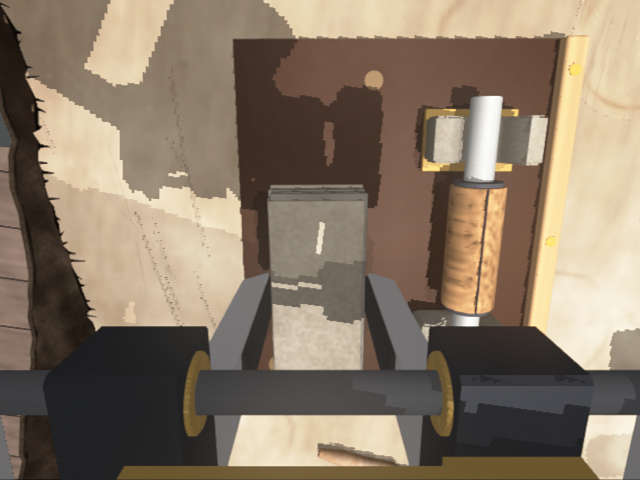

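Emit:
arm_command(plan=[1,0,0,-0.08,0,1,0,0,-0.16,0,1,0,0,-0.215,0,1,0,0,-0.235,0,1,0,0,-0.243,0,1,0,0,-0.247,0,1,0,0,-0.247,0,1,0,0,-0.247,0,-0.25,0,0,-0.247,0,-0.25,0,0,-0.247,0,-0.25,0,0,-0.247,0,-0.25,0,0,-0.2,0,-0.25,0,0,-0.1,0,-0.25,0,0,0,0,-0.25,0,0,0.1,0])

```text
time_s: 32.1
ee_pos: [0.459, -0.1224, 0.3567]
eef_rot: [-3.141, -0.0, 1.727]
force: [0.5, -0.2, 0.2]
grip_width: 0.059
```

Emit:
arm_command(plan=[-0.25,-0.2,0.6,0.1,0,-0.25,-0.2,0.6,0.1,0,-0.25,-0.2,0.6,0.1,0,-0.25,-0.2,0.6,0.1,0,-0.25,-0.2,0.6,0.1,0,-0.25,-0.2,0.6,0.1,0,-0.25,-0.2,0.6,0.1,0,-0.25,-0.2,0.6,0.1,0,-0.25,-0.2,0.6,0.1,0])

```text
time_s: 33.0
ee_pos: [0.3797, 0.1165, 0.3947]
eef_rot: [-3.141, 0.0, 1.725]
force: [-0.8, 0.4, 0.2]
grip_width: 0.0584
```

```bash
python3 - <<'E'
from fit import *
np.set_printoptions(precision=4,suppress=True)
o=sensors.get_obs(); print(o["time_s"],o["ee_pos"],o["eef_rot"],o["force"],o["grip_width"])
c,s=np.cos(.1555),np.sin(.1555)
for cam in("top","scene"):
 im=vision.camera(cam); cv2.imwrite(f"pics/{cam}16.png",cv2.resize(im[160:340,340:560] if cam=="top" else im[200:430,270:500],None,fx=3,fy=2.6))
 for n,z,p in(("saddle_tall",.012,(.567,-.1745,-1.415)),("saddle_short",.017,(.5483,-.0393,-1.415)),("roller",.035,(.5588,-.1067,.1555)),("sand_wad",.012,(.459,-.1223,.155)),("glue_bottle",0,None)):
  for r in vision.silhouettes(n,cam)[:2]: 
   if p is None: print(n,r["at"]); continue
   if np.hypot(*(px(cam,[p[0],p[1],.03])-r["at"]))>15: continue
   q,e=fit(n,{cam:r["mask"]},p,z); d=q[:2]-[.5138,-.1138]
   print(cam,n,round(r["confidence"],2),"err",round(e,3),"board",c*d[0]+s*d[1],-s*d[0]+c*d[1],q[2]-.1555)
E
```

```text
33.0 [0.3797 0.1165 0.3947] [-3.1409  0.0002  1.725 ] [-0.8286  0.3839  0.2496] 0.05840906647634856
top saddle_tall 0.68 err 0.371 board 0.043267176836897146 -0.06747015215375542 -1.532137739776408
top saddle_short 0.76 err 0.321 board 0.04556438965117737 0.06732675362999256 -1.5783055257879184
top roller 0.79 err 0.058 board 0.04547772637600058 -0.0006541454835693634 7.76358301678437e-05
top sand_wad 0.84 err 0.121 board -0.05525785121886227 -0.0007003003095388174 0.031524704696978934
glue_bottle [165.4, 338.2]
scene saddle_tall 0.66 err 0.369 board 0.040966540165949576 -0.06696503150459036 -1.5002779085871363
scene saddle_short 0.59 err 0.367 board 0.04320985277628912 0.06884404832703848 -1.5552215407024736
scene roller 0.81 err 0.049 board 0.044301915509939754 0.000815626995192365 0.0009199289632087215
scene sand_wad 0.56 err 0.113 board -0.05676669788276141 5.7122417218336e-05 -0.02511432316477838
glue_bottle [232.5, 390.3]
glue_bottle [347.4, 361.4]
```

View pics/top16.png

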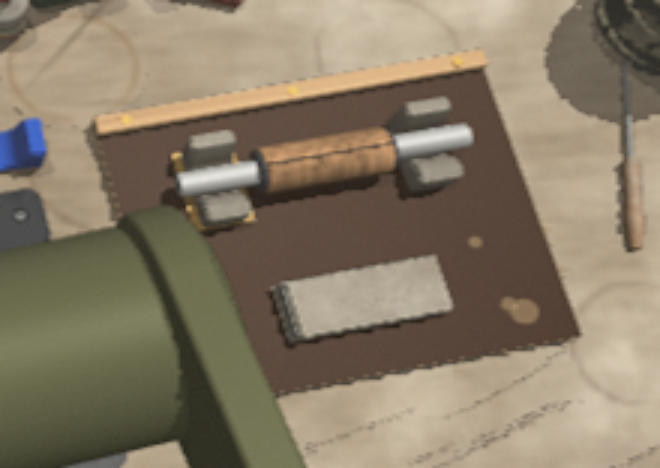

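View pics/scene16.png

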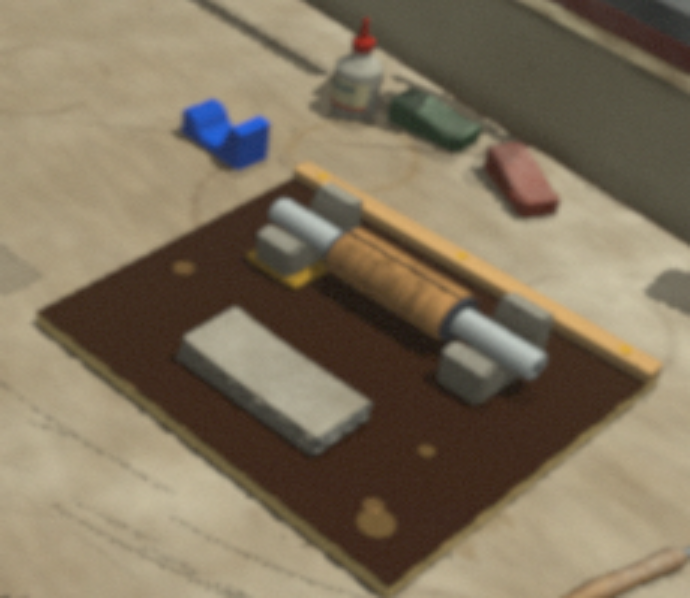

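```bash
python3 -c "
from station import job
print(job.hand_in())"
```

```text
the job is handed in; nothing more can be done
None
```

The roller is set up on the gluing board as asked, and I handed the job in at 33 s of the 134 s allowed. `hand_in` reports no verdict, so I don't know whether it passed.

| Thing | Position on the board, x / y (mm) | Last check |
|---|---|---|
| Brass packing plate | about 45 / 68 | Checked after placing, before the saddle went on it. It was flat, and I turned it so its long side runs under the saddle. |
| Short saddle, on the plate | about 45 / 68 | Upright, groove along the batten |
| Tall saddle, on the board | about 43 / -67 | Upright, groove along the batten |
| Roller | about 45 / 0 | Within 0.1 deg of parallel to the batten, resting on its journals with the cork clear of both saddles |
| Sanding wad | about -56 / 0 | Flat, in front of the middle of the roller |

- **Arm:** It is clear of everything, and the glue bottle is still standing where it was.
- **Level:** I did not measure how level the roller is. I judged it from how it sits in both grooves in the pictures and from the given heights.
- **Saddles:** With the roller covering them, the last model fits for the saddles matched poorly (errors of 0.32 to 0.37). They still agreed with the clear close-up measurements to about 4 mm.
- **Wad angle:** The two cameras disagreed slightly, at +1.8 deg and -1.4 deg. Both are well inside the 11 deg limit.
- **Bottle:** The detector gave one extra "glue bottle" in the scene picture, at row 347, column 361. The picture shows no bottle there, so I took it for a false report.

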